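# Push a slide-in utensil hook home under the grill shelf and tug it to prove its catch

### The job

The empty stainless hook under the pine side shelf was taken out for washing and is only started in its holder. Push it fully home under the shelf until its spring catch has taken, then put a fingertip behind the hook's upturned end and pull it straight back out, away from the shelf, with a steady 10 N or so for about two seconds, to prove that the catch holds without pulling it loose. Leave the hook fully home and let go, and do not disturb the fork on the other hook, the things on the shelf or those on the counter.

Things in the scene. Friction and masses are not known exactly. Their poses are not given: they have to be found in the camera images.
- hook_lip (a point): Empty hook: a level stainless strip (20 mm wide, 3 thick) from a holder under the shelf's front edge, ending in an upturned lip (20 wide, 3 thick, 34 above the strip's upper face). This point: middle of the lip, 17 mm above that face, 310 above the counter. x points into the holder (push), -x straight out (pull), y along the edge, z up. Loose in its holder; starts 33 to 46 mm out.
- holder: The empty hook's steel holder, screwed under the shelf. Origin: on the shelf's front edge at mid-thickness of the strip, 292 mm above the counter; x into the holder, y along the edge, z up. With the hook fully home, against the end stop, the lip's middle is 78 mm out along -x and 18.5 mm up; between lip and shelf edge 76 mm are free above the strip.
- hook: The whole empty hook (130 g). Its tail is held inside the holder by a spring-roller catch: going in, resistance rises from 30 mm short of home to 16 to 20 N at 12 mm, then the catch draws it home by itself. Seated, it gives about 2 mm when pulled with 10 N and springs back; more than 16 to 20 N pulls it loose. Origin: at the holder's origin when fully home, same axes.
- roller_a: One of the two spring rollers (10 mm across) of the catch, hidden inside the holder, 130 mm behind the shelf's front edge; a pull on the seated hook presses it on the rollers.
- roller_b: The other one of the two spring rollers, facing it across the holder's middle line.
- shelf: Pine shelf on two steel posts: boards 560 mm long, 220 deep, 20 thick, upper face 320 mm above the counter. Origin: on the counter under the middle of the front edge; x from the front edge to the back, y along the edge, z up. The two hooks stick out of the front edge 70 to 95 mm either side of its middle; which side the empty one has varies.
- other_hook: The other hook, the same but fixed fully home, with the fork on it. Origin: on the shelf's front edge at mid-thickness of the strip (292 mm above the counter), x into the holder; its lip stands 78 mm out along -x.
- fork: Two-pronged grill fork, black grip, 252 mm long, hanging loose by a wire loop from the other hook, its foot 40 mm above the counter. Origin: under the top wire of the loop, z up along the fork. Leave it hanging.
- jar: Amber glass jar with screw-top lid, 68 mm across, 104 mm tall, standing on the shelf at least 80 mm behind its front edge. Origin: centre of its foot. Leave it.
- plate: White melamine plate, 160 mm across, 16 mm tall, lying on the shelf in the middle. Origin: centre of its foot. Leave it.
- timer: Blue plastic timer housing with a white knob, 68 mm across, 49 mm tall, on the shelf. Origin: centre of its foot. Leave it.
- salt: White ceramic salt cellar with wooden lid, 68 mm across, 66 mm tall, on the shelf. Origin: centre of its foot. Leave it.
- spatula: Grill spatula, black grip, 255 mm long, lying on the counter. Origin: on the counter under the middle of its length. Leave it.
- mill: Dark wooden pepper mill, 56 mm across, 172 mm tall, standing on the counter. Origin: centre of its foot. Leave it.
Things that resemble listed ones, but are neither listed nor needed, are in the scene too. What is shaped like the hook but pink is not meant.

How it is judged:
On the way, in this order (a step that is already met when the one before it is completed fails the run):
1. the hook is pushed fully home (within 2.5 mm of its stop), its catch closed (x of hook_lip in the frame of holder above -0.0805 m), for 0.3 s.
2. the robot's fingers pull the hook outwards on its catch with 6 to 15.5 N for 1.2 s on end, and the catch holds (the hook comes out less than 4.5 mm) (contact force between the fingers and hook between 6 and 15.5 N and (contact force between hook and roller_a above 2.5 N or contact force between hook and roller_b above 2.5 N) and x of hook_lip in the frame of holder above -0.0825 m), for 1.2 s.
At the end, for the whole second after the job is handed in: The hook is within 2.5 mm of fully home and at rest, the fork hangs on the other hook, and the jar, plate, timer, salt cellar, spatula and mill are within 20 mm of where they stood (x of hook_lip in the frame of holder above -0.0805 m and linear speed of hook below 0.01 m/s and horizontal distance between fork and other_hook below 0.085 m and height (world z) of fork above 0.285 m and distance of each of jar, plate, timer, salt, spatula, mill from where it was at the start of the episode below 0.02 m); the robot touches nothing.
It fails at once if the hook is shoved or wrenched with over 40 N (contact force between the fingers and hook above 40 N).
It fails at once if the fork is knocked off its hook or pushed along it by more than 25 mm (distance of fork from where it was at the start of the episode above 0.025 m).
It fails at once if something on the shelf or the counter is knocked over (angle between any of jar, salt, timer, plate, mill's own z axis and vertical above 0.3 rad).
It also fails if it takes over 61 s, if anything falls off the work surface, if the arm or the gripper's body presses on something with over 40 N, if the wrist force passes 120 N, or if a joint passes its speed limit or range.

### The arm

A 6-joint arm with a two-finger parallel gripper is mounted at the origin on the work surface. World frame = base frame: x ahead of the robot, y to its left, z up, the work surface at z = 0. Lengths are in m, angles in rad, forces in N, time in s.
With the tool pointing down it reaches from about 0.3 to 0.85 m from the base axis. Payload 5.4 kg.
Tool frame: the origin (TCP) lies where the fingers leave the gripper's body, on its centre line; the fingertips stand 73 mm ahead of it and the grasp point (between the pads) lies 54 mm ahead of it (env.tips_ahead is the distance from the TCP to the fingertips, in m); z points along the fingers, y is the direction in which the jaws open and shut (so a half turn about z gives the same grasp; the last joint's range is limited). The gripper opens to 85 mm and grips with 20 to 120 N. Pads are 22 mm wide; open, the fingers measure 114 mm over their backs; the gripper's body (76 mm by 85 mm) begins 54 mm behind the grasp point. The pads swing forward as they close: fully open they stand 13 mm farther back than shut.
Start: joints at [1.066, 0.158, 1.597, -0, 1.386, -0.21], TCP at [0.167, 0.55, 0.304] pointing down, gripper open.
Joint ranges: [-2.91, 2.91], [-0.94, 2.29], [0.18, 2.7], [-1.29, 4.43], [0.17, 2.64], [-3, 3]. Speed limits (rad/s): [2.57, 2.57, 3.14, 3.14, 3.14, 3.14].

### API

Orientations are given as a unit quaternion [w, x, y, z].
In Python, from workcell import env, get_image gives the robot as it stands.
- The arm moves only by the tool apply_moves, never from a script. Its argument "moves" is one flat list of numbers, 5 for each row, row after row: the gripper command: -1 is fully open, 1 is shut, values between are in proportion, then the shift along the tool's x, y, z in cm, then the turn about the tool's z in degrees. A call has 1 to 10 rows; each row is the pose to reach, as a shift and turn from the pose measured when the call began, along the tool's axes at that moment; what a row does not reach only later rows make up. A row lasts 1/8 s, in which the tool goes at most 62.5 mm and 10.7 degrees, less where a joint would pass 70% of its speed; a pose out of reach is approached as far as the arm can. A call with a gripper value outside its range is refused whole. The fingers move at their own pace and stop on an object; "grip_force" is the grip in N (left out, the last holds). Time passes only in rows, so rows that repeat a pose let the fingers close. It gives the time, the measured TCP pose, the force and the opening at its end, in the units of the state.
- env.get_obs(): the state, without advancing time (a new reading comes with each control period).
- get_image(name): name is "scene" or "side" or "wrist"; returns a dict with "image" (420x560x3 uint8, red, green, blue), "camera_matrix" (3x3 intrinsics, pixels), "dist_coeffs" ([k1, k2, p1, p2, k3] as OpenCV has them; the pictures are not rectified), "T" (4x4, takes a point from camera to world coordinates). Camera axes: x right, y down, z forward; pixel columns grow to the right and rows downward; lengths in m; the calibration is good to about 2 mm. A picture is of the moment at which its call begins. There is no depth.
- env.finish_job(): hands the job in, once; it reports no verdict.
The state is a dict: "time": time; "joint_pos": joint angles; "joint_vel": joint speeds; "tau": joint torques, N m; "ee_pos": TCP position; "orientation": TCP orientation; "force": force on the tool from outside, world axes, zero at the start; "wrist_torque": the same for the moment, N m; "gripper_width": finger opening in m.
Only numpy, scipy, OpenCV 4.12 (cv2) and the standard library are available. Lean on these libraries where they do the work, as an engineer would, in place of code of your own. Each camera call takes 0.05 s, during which the arm holds its last target.

## Working session

There is one attempt and no reset: what is moved stays moved. The work goes in short steps, Python scripts to look and compute and a tool call to move; the robot and the scene stay as the last step left them, time stands still between calls to the robot, and variables do not carry over. Pictures are saved under pics/ and viewed, and the job is handed in when it is done.

Besides the shell and the picture viewer there is one more tool, called as name(argument=value, ...), one argument or row to a line, values as JSON. apply_moves: Moves the arm, as the interface text tells. Its arguments: {"type":"object","properties":{"moves":{"type":"array"},"grip_force":{"type":"number"}},"required":["moves"]}

```bash
mkdir -p pics; ls; python3 - <<'E'
from workcell import env,get_image
import cv2,numpy as np
for n in ["scene","side","wrist"]:
    d=get_image(n); cv2.imwrite(f"pics/{n}0.png",d["image"][:,:,::-1]); print(n,d["camera_matrix"].tolist(),d["dist_coeffs"],np.round(d["T"],3).tolist())
o=env.get_obs();print({k:np.round(v,3).tolist() for k,v in o.items()},env.tips_ahead)
E
```

```text
pics
scene [[512.849352833622, 0.0, 273.70231085621987], [0.0, 512.849352833622, 200.29049276129186], [0.0, 0.0, 1.0]] [-0.08821765  0.          0.          0.          0.        ] [[-0.2, 0.727, -0.656, 1.412], [0.98, 0.155, -0.127, 0.016], [0.01, -0.668, -0.744, 1.227], [0.0, 0.0, 0.0, 1.0]]
side [[392.9410424136805, 0.0, 280.04368877738466], [0.0, 392.9410424136805, 211.2462306279999], [0.0, 0.0, 1.0]] [-0.01266386  0.          0.          0.          0.        ] [[0.793, -0.263, 0.549, -0.153], [-0.608, -0.38, 0.697, -0.964], [0.025, -0.887, -0.461, 0.763], [0.0, 0.0, 0.0, 1.0]]
wrist [[354.01965251417613, 0.0, 277.01085601639784], [0.0, 354.01965251417613, 208.21230172666944], [0.0, 0.0, 1.0]] [-0.01724165  0.          0.          0.          0.        ] [[0.29, 0.908, 0.301, 0.09], [0.957, -0.275, -0.093, 0.574], [-0.002, 0.315, -0.949, 0.374], [0.0, 0.0, 0.0, 1.0]]
{'time': 0.15, 'joint_pos': [1.066, 0.159, 1.598, 0.0, 1.386, -0.21], 'joint_vel': [0.0, -0.001, -0.004, 0.001, 0.0, 0.001], 'tau': [0.0, -39.638, -33.178, -0.0, 0.006, -0.0], 'ee_pos': [0.167, 0.55, 0.303], 'orientation': [-0.0, 0.147, 0.989, -0.001], 'force': [-0.064, 0.187, 0.694], 'wrist_torque': [-0.012, -0.015, 0.029], 'gripper_width': 0.086} 0.0726
```

View pics/scene0.png

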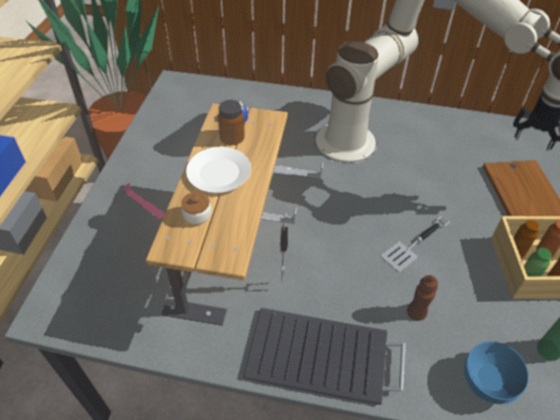

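View pics/side0.png

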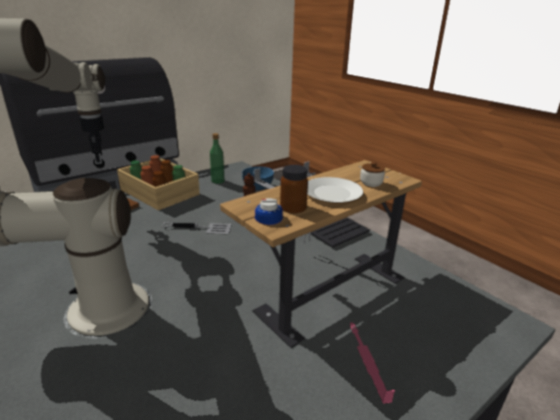

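View pics/wrist0.png

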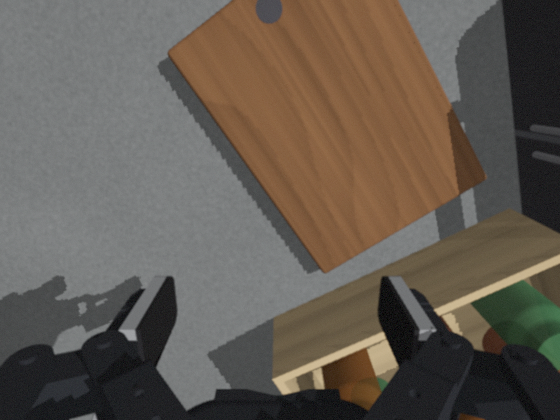

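```bash
python3 - <<'E'
import cv2
im=cv2.imread("pics/scene0.png")[90:300,150:350]
cv2.imwrite("pics/crop0.png",cv2.resize(im,None,fx=2.85,fy=2.85,interpolation=cv2.INTER_CUBIC))
im=cv2.imread("pics/scene0.png")[150:240,240:340]
cv2.imwrite("pics/crop1.png",cv2.resize(im,None,fx=6,fy=6,interpolation=cv2.INTER_CUBIC))
E
```

```text
(no output)
```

View pics/crop0.png

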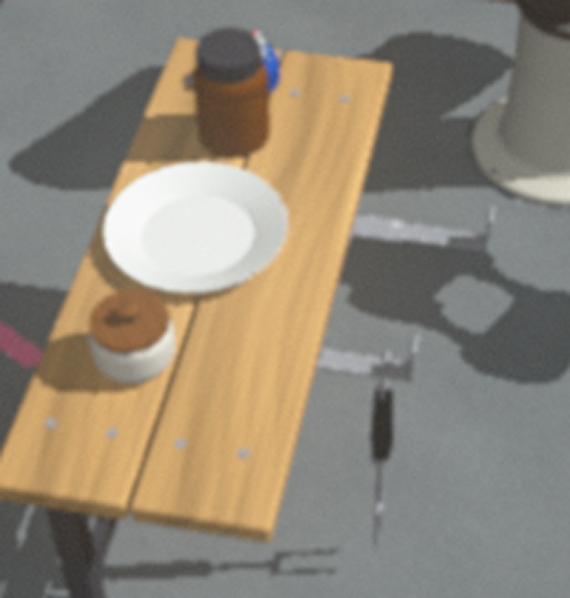

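View pics/crop1.png

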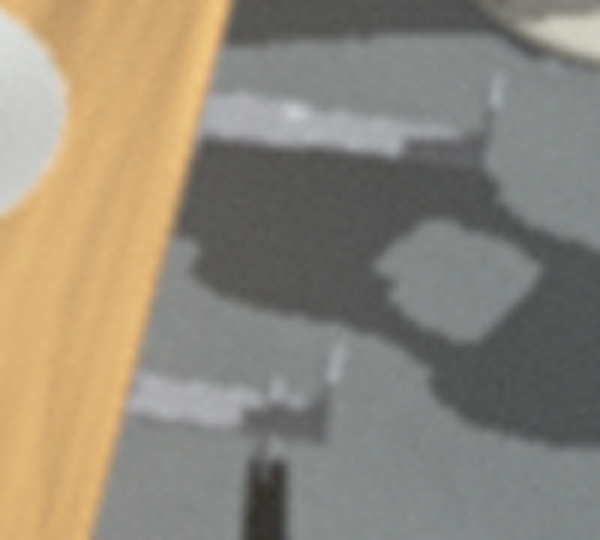

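```bash
cat > h.py <<'E'
import numpy as np,cv2
from workcell import env,get_image
def plane(d,uv,z):
    p=cv2.undistortPoints(np.array(uv,float).reshape(-1,1,2),d["camera_matrix"],d["dist_coeffs"]).reshape(-1,2)
    r=np.c_[p,np.ones(len(p))]@d["T"][:3,:3].T; c=d["T"][:3,3]
    return c+r*((z-c[2])/r[:,2])[:,None]
def proj(d,P):
    T=np.linalg.inv(d["T"]); q,_=cv2.projectPoints(np.array(P,float).reshape(-1,3),cv2.Rodrigues(T[:3,:3])[0],T[:3,3],d["camera_matrix"],d["dist_coeffs"]); return q.reshape(-1,2)
def tri(d1,u1,d2,u2):
    A=[];b=[]
    M=np.zeros((3,3));v=np.zeros(3)
    for d,u in((d1,u1),(d2,u2)):
        c=d["T"][:3,3]; r=plane(d,[u],c[2]-.5)[0]-c; r/=np.linalg.norm(r); P=np.eye(3)-np.outer(r,r); M+=P; v+=P@c
    return np.linalg.solve(M,v)
E
python3 - <<'E'
from h import *
d=get_image("scene")
f=lambda x,y,s,ox,oy:((x+.5)/s-.5+ox,(y+.5)/s-.5+oy)
c=[f(392,63,2.85,150,90),f(180,38,2.85,150,90),f(272,528,2.85,150,90),f(0,490,2.85,150,90)]
P=plane(d,c,.32);print(P.round(3));print(np.linalg.norm(P[0]-P[2]),np.linalg.norm(P[0]-P[1]),np.linalg.norm(P[2]-P[3]))
e=P[2]-P[0];print(np.degrees(np.arctan2(e[1],e[0])))
print("lip top",plane(d,[f(497,76,6,240,150)],.327),"lip bottom",plane(d,[f(488,165,6,240,150)],.2905))
print("other top",plane(d,[f(338,343,6,240,150)],.327),plane(d,[f(322,435,6,240,150)],.2905))
E
```

```text
[[ 0.274 -0.169  0.32 ]
 [ 0.28  -0.385  0.32 ]
 [ 0.831 -0.155  0.32 ]
 [ 0.841 -0.364  0.32 ]]
0.5571008954270507 0.21668997407217588 0.20938716748458983
1.3721488125340213
lip top [[ 0.46507194 -0.042601    0.327     ]] lip bottom [[ 0.48197534 -0.04120978  0.2905    ]]
other top [[ 0.62693812 -0.08265046  0.327     ]] [[ 0.64397649 -0.08452039  0.2905    ]]
```

apply_moves(
  moves=[1,-14,-12,-14,-6,1,-28,-25,-15,-12,1,-43,-38,-15,-18,1,-43,-38,-15,-18,1,-43,-38,-15,-18,1,-43,-38,-15,-18,1,-43,-38,-15,-18,1,-43,-38,-15,-18,1,-43,-38,-15,-18,1,-43,-38,-15,-18],
  grip_force=40,
)

```text
time: 1.45
ee_pos: [0.469, 0.059, 0.454]
orientation: [-0.0, -0.008, 1.0, -0.001]
force: [-0.1, -0.4, -0.3]
gripper_width: 0.0002
```

```bash
python3 - <<'E'
from h import *
d=get_image("wrist"); cv2.imwrite("pics/w1.png",d["image"][:,:,::-1]); np.save("w1.npy",d,allow_pickle=True)
o=env.get_obs();print({k:np.round(v,4).tolist() for k,v in o.items()})
E
```

```text
{'time': 1.5, 'joint_pos': [-0.1344, -0.1638, 1.6267, -0.0037, 1.6771, -1.7199], 'joint_vel': [0.0764, -0.0325, 0.0499, 0.029, 0.0055, 0.0968], 'tau': [5.9512, -30.1586, -32.5568, 0.9988, 0.7951, -0.1325], 'ee_pos': [0.4705, 0.0565, 0.4542], 'orientation': [0.0006, -0.0072, 1.0, -0.0019], 'force': [-0.3451, -2.8746, 0.1468], 'wrist_torque': [-0.1354, -0.0042, -0.0139], 'gripper_width': -0.0001}
```

View pics/w1.png

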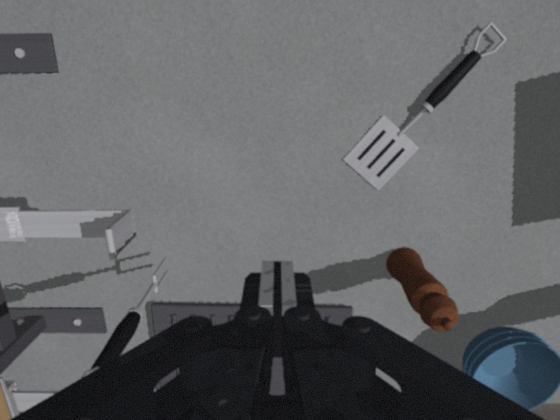

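apply_moves(
  moves=[1,0,-6,-1,0,1,0,-6,-1,0,1,0,-6,-1,0,1,0,-6,-1,0],
)

```text
time: 2.0
ee_pos: [0.4712, -0.0023, 0.4642]
orientation: [0.0, -0.008, 1.0, -0.002]
force: [0.5, -0.0, 0.9]
gripper_width: 0.0
```

```bash
python3 - <<'E'
from h import *
d=get_image("wrist"); cv2.imwrite("pics/w2.png",d["image"][:,:,::-1]); np.save("w2.npy",d,allow_pickle=True)
cv2.imwrite("pics/w2c.png",cv2.resize(d["image"][150:350,:280,::-1],None,fx=2.85,fy=2.85,interpolation=cv2.INTER_CUBIC))
d=get_image("scene");cv2.imwrite("pics/s2c.png",cv2.resize(d["image"][150:240,240:340,::-1],None,fx=6,fy=6,interpolation=cv2.INTER_CUBIC))
o=env.get_obs();print({k:np.round(v,4).tolist() for k,v in o.items()})
E
```

```text
{'time': 2.1, 'joint_pos': [-0.2606, -0.1706, 1.6133, -0.0033, 1.697, -1.848], 'joint_vel': [-0.0036, 0.0006, 0.0002, -0.0013, -0.0011, -0.0007], 'tau': [-0.1711, -27.5117, -34.4606, -0.0196, -0.0098, 0.0042], 'ee_pos': [0.4712, -0.0023, 0.4643], 'orientation': [0.0004, -0.0081, 1.0, -0.0018], 'force': [-0.3136, 0.9546, -0.5342], 'wrist_torque': [-0.0022, -0.0532, 0.0099], 'gripper_width': -0.0001}
```

View pics/w2c.png

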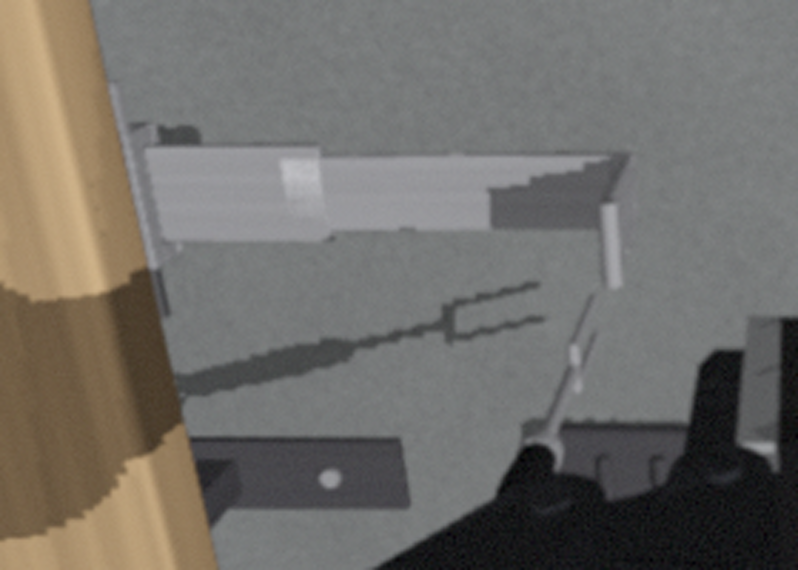

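```bash
python3 - <<'E'
from h import *
d=np.load("w2.npy",allow_pickle=True).item()
f=lambda x,y:((x+.5)/2.85-.5,(y+.5)/2.85-.5+150)
print(plane(d,[f(600,204),f(617,204),f(622,287),f(606,289)],.3275).round(4))
print(plane(d,[f(320,155),f(600,155),f(328,230),f(490,230)],.2935).round(4), 'strip')
print(plane(d,[f(92,0),f(217,570)],.30).round(4),plane(d,[f(92,0),f(217,570)],.32).round(4))
E
```

```text
[[ 0.4696 -0.0443  0.3275]
 [ 0.4695 -0.0406  0.3275]
 [ 0.4895 -0.0402  0.3275]
 [ 0.4901 -0.0439  0.3275]]
[[ 0.4705 -0.1215  0.2935]
 [ 0.4693 -0.0505  0.2935]
 [ 0.4909 -0.1221  0.2935]
 [ 0.4901 -0.0799  0.2935]] strip
[[ 0.4309 -0.1676  0.3   ]
 [ 0.5942 -0.1651  0.3   ]] [[ 0.4275 -0.1536  0.32  ]
 [ 0.5769 -0.1513  0.32  ]]
```

View pics/w2.png

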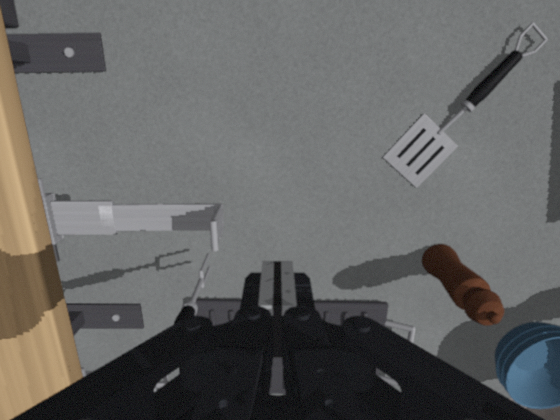

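View pics/s2c.png

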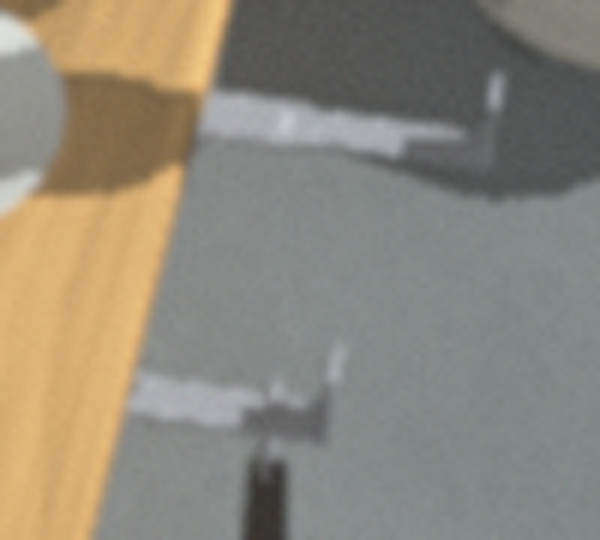

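apply_moves(
  moves=[1,-0.9,0,4,0,1,-0.9,0,8,0,1,-0.9,0,9.5,0,1,-0.9,0,9.5,0,1,-0.9,0,9.5,0],
)

```text
time: 2.72
ee_pos: [0.4809, -0.0025, 0.3713]
orientation: [0.002, -0.008, 1.0, -0.002]
force: [0.5, 0.0, 0.5]
gripper_width: -0.0001
```

```bash
python3 - <<'E'
from h import *
d=get_image("wrist"); cv2.imwrite("pics/w3.png",d["image"][:,:,::-1])
o=env.get_obs();print({k:np.round(v,4).tolist() for k,v in o.items()})
E
```

```text
{'time': 2.775, 'joint_pos': [-0.2557, -0.1324, 1.7582, -0.0032, 1.5105, -1.8427], 'joint_vel': [-0.0014, -0.0005, 0.0033, 0.0015, -0.0034, 0.0002], 'tau': [0.0502, -28.334, -33.6768, -0.0108, -0.0059, 0.0005], 'ee_pos': [0.481, -0.0026, 0.3714], 'orientation': [0.0022, -0.0082, 1.0, -0.0023], 'force': [-0.3824, 0.6723, 0.7554], 'wrist_torque': [0.036, 0.0094, -0.0367], 'gripper_width': 0.0002}
```

View pics/w3.png

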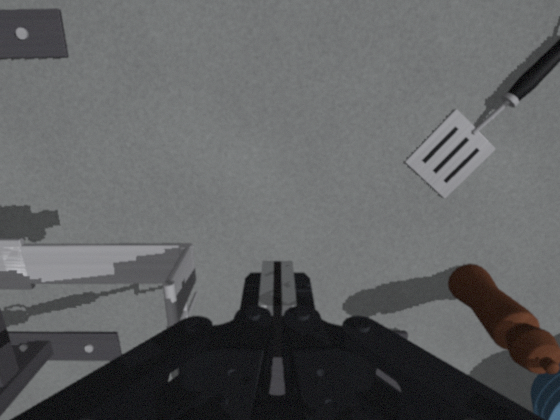

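apply_moves(
  moves=[1,0,-0.7,0,0,1,0,-1.4,0,0,1,0,-1.9,0,0,1,0,-2.2,0,0,1,0,-2.5,0,0,1,0,-2.8,0,0,1,0,-3.1,0,0,1,0,-3.4,0,0,1,0,-3.4,0,0],
)

```text
time: 3.9
ee_pos: [0.4816, -0.0369, 0.3715]
orientation: [0.002, -0.008, 1.0, -0.002]
force: [-0.5, 0.2, 0.0]
gripper_width: 0.0003
```

```bash
python3 - <<'E'
from h import *
d=get_image("wrist"); cv2.imwrite("pics/w4.png",d["image"][:,:,::-1])
o=env.get_obs();print({k:np.round(v,4).tolist() for k,v in o.items()})
E
```

```text
{'time': 3.95, 'joint_pos': [-0.3256, -0.1273, 1.7533, -0.0031, 1.51, -1.9123], 'joint_vel': [0.0023, -0.0009, -0.0003, 0.0007, 0.0019, -0.0004], 'tau': [-0.0724, -28.9366, -34.1308, -0.014, -0.0227, -0.0071], 'ee_pos': [0.4815, -0.0368, 0.3715], 'orientation': [0.0021, -0.008, 1.0, -0.0024], 'force': [-0.9045, 0.5098, 0.127], 'wrist_torque': [0.0489, -0.0089, 0.0083], 'gripper_width': -0.0003}
```

View pics/w4.png

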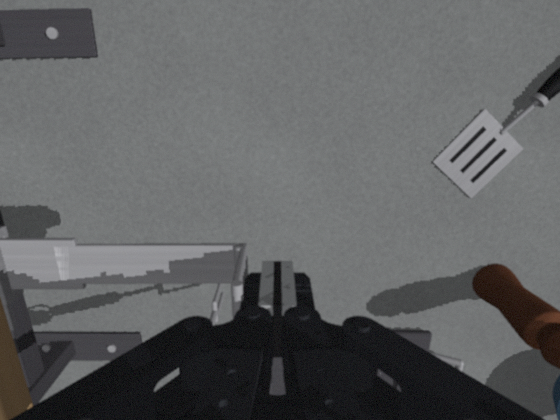

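apply_moves(
  moves=[1,0,-0.3,0,0,1,0,-0.6,0,0,1,0,-0.9,0,0,1,0,-1.2,0,0,1,0,-1.2,0,0],
)

```text
time: 4.58
ee_pos: [0.4818, -0.0485, 0.3716]
orientation: [0.002, -0.008, 1.0, -0.002]
force: [0.7, 4.3, 1.0]
gripper_width: -0.0001
```

```bash
python3 - <<'E'
from h import *
d=get_image("wrist"); cv2.imwrite("pics/w5.png",d["image"][:,:,::-1])
d=get_image("scene");cv2.imwrite("pics/s5c.png",cv2.resize(d["image"][150:240,240:340,::-1],None,fx=6,fy=6,interpolation=cv2.INTER_CUBIC))
o=env.get_obs();print({k:np.round(v,4).tolist() for k,v in o.items()})
E
```

```text
{'time': 4.675, 'joint_pos': [-0.3495, -0.124, 1.7501, -0.0021, 1.51, -1.9365], 'joint_vel': [0.0021, 0.0012, 0.0005, -0.0005, -0.0019, -0.0008], 'tau': [-2.438, -28.4982, -34.1261, -1.2906, -0.4717, 0.0043], 'ee_pos': [0.4818, -0.0485, 0.3716], 'orientation': [0.0022, -0.0082, 1.0, -0.002], 'force': [0.5217, 4.1848, 1.9823], 'wrist_torque': [0.7205, 0.007, -0.0269], 'gripper_width': -0.0002}
```

View pics/w5.png

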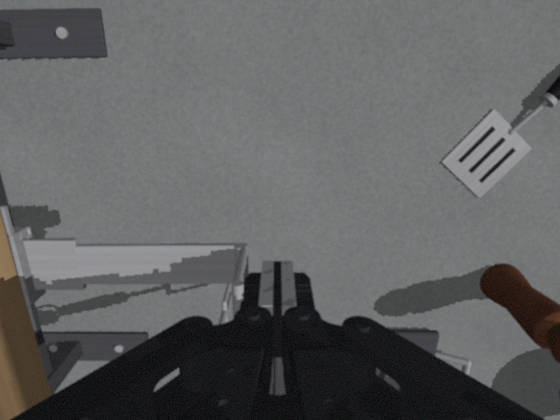

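View pics/s5c.png

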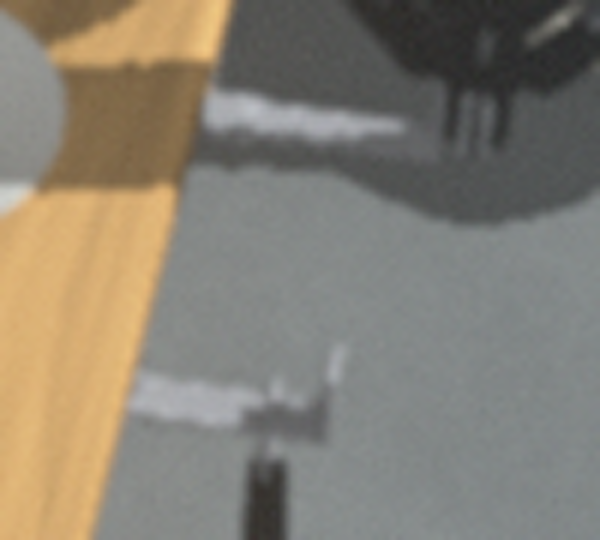

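apply_moves(
  moves=[1,0,-0.2,0,0,1,0,-0.4,0,0,1,0,-0.6,0,0,1,0,-0.6,0,0],
)

```text
time: 5.18
ee_pos: [0.4818, -0.0535, 0.3717]
orientation: [0.002, -0.009, 1.0, -0.001]
force: [0.0, 8.1, 1.4]
gripper_width: -0.0004
```

apply_moves(
  moves=[1,0,-0.2,0,0,1,0,-0.4,0,0,1,0,-0.4,0,0],
)

```text
time: 5.55
ee_pos: [0.4819, -0.056, 0.3718]
orientation: [0.002, -0.009, 1.0, 0.001]
force: [0.0, 9.9, 1.3]
gripper_width: -0.0002
```

apply_moves(
  moves=[1,0,-0.3,0,0,1,0,-0.5,0,0,1,0,-0.6,0,0,1,0,-0.6,0,0],
)

```text
time: 6.05
ee_pos: [0.482, -0.0592, 0.3719]
orientation: [0.002, -0.01, 1.0, 0.005]
force: [0.0, 15.6, 2.8]
gripper_width: -0.0003
```

apply_moves(
  moves=[1,0,-0.3,0,0,1,0,-0.5,0,0,1,0,-0.6,0,0,1,0,-0.6,0,0],
)

```text
time: 6.55
ee_pos: [0.4822, -0.063, 0.372]
orientation: [0.002, -0.011, 1.0, 0.007]
force: [-0.7, 8.8, 2.2]
gripper_width: -0.0002
```

apply_moves(
  moves=[1,0,-0.2,0,0,1,0,-0.3,0,0,1,0,-0.3,0,0],
)

```text
time: 6.92
ee_pos: [0.4822, -0.0667, 0.3719]
orientation: [0.002, -0.011, 1.0, 0.006]
force: [-0.3, -0.6, 0.0]
gripper_width: -0.0002
```

```bash
python3 - <<'E'
from h import *
d=get_image("wrist"); cv2.imwrite("pics/w6.png",d["image"][:,:,::-1])
o=env.get_obs();print({k:np.round(v,4).tolist() for k,v in o.items()})
E
```

```text
{'time': 6.975, 'joint_pos': [-0.3931, -0.1156, 1.7421, 0.0141, 1.516, -1.9861], 'joint_vel': [0.0009, -0.0016, 0.0021, 0.0054, 0.0015, -0.002], 'tau': [0.0292, -29.427, -34.1174, 0.0448, -0.0016, -0.0021], 'ee_pos': [0.4822, -0.0666, 0.3718], 'orientation': [0.0024, -0.0107, 0.9999, 0.0066], 'force': [-0.0552, -0.2859, 0.3975], 'wrist_torque': [-0.0307, -0.0176, -0.0003], 'gripper_width': 0.0004}
```

View pics/w6.png

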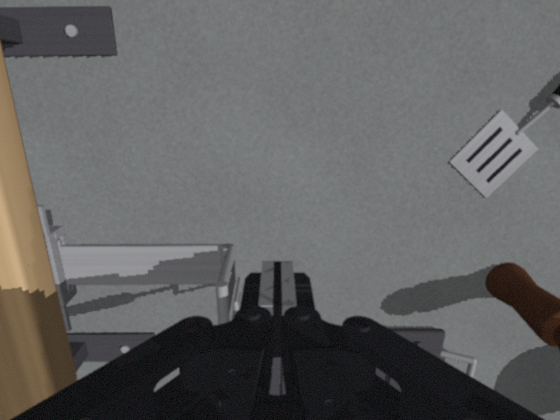

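apply_moves(
  moves=[1,0,-0.2,0,0,1,0,-0.4,0,0,1,0,-0.4,0,0],
)

```text
time: 7.35
ee_pos: [0.4823, -0.0709, 0.3718]
orientation: [0.002, -0.011, 1.0, 0.007]
force: [0.2, -1.1, -0.6]
gripper_width: -0.0
```

apply_moves(
  moves=[1,0,-0.1,0,0,1,0,-0.2,0,0,1,0,-0.2,0,0],
)

```text
time: 7.72
ee_pos: [0.4823, -0.0727, 0.3718]
orientation: [0.002, -0.011, 1.0, 0.007]
force: [-1.1, 1.9, 0.2]
gripper_width: 0.0003
```

apply_moves(
  moves=[1,0,-0.1,0,0,1,0,-0.2,0,0,1,0,-0.2,0,0],
)

```text
time: 8.1
ee_pos: [0.4824, -0.0733, 0.3718]
orientation: [0.002, -0.011, 1.0, 0.009]
force: [0.5, 6.7, 1.2]
gripper_width: -0.0001
```

apply_moves(
  moves=[1,0.2,1.5,0,0,1,0.2,1.5,-3,0,1,0.2,1.5,-5,0,1,0.2,1.5,-5,0,1,0.2,0,-5,0,1,0.2,-3,-5,0,1,0.2,-4.5,-5,0,1,0.2,-4.5,-5,0,1,0.2,-4.5,-5,0],
)

```text
time: 9.22
ee_pos: [0.4811, -0.1188, 0.4207]
orientation: [0.002, -0.011, 1.0, 0.009]
force: [0.2, 0.5, 0.4]
gripper_width: -0.0001
```

```bash
python3 - <<'E'
from h import *
d=get_image("wrist"); cv2.imwrite("pics/w7.png",d["image"][:,:,::-1])
d=get_image("scene");cv2.imwrite("pics/s7c.png",cv2.resize(d["image"][130:250,200:360,::-1],None,fx=5,fy=5,interpolation=cv2.INTER_CUBIC))
o=env.get_obs();print({k:np.round(v,4).tolist() for k,v in o.items()})
E
```

```text
{'time': 9.325, 'joint_pos': [-0.4945, -0.1033, 1.636, 0.0176, 1.6131, -2.0876], 'joint_vel': [0.0028, -0.0011, -0.002, -0.002, -0.0005, -0.0016], 'tau': [-0.239, -30.0306, -34.347, 0.0622, 0.0132, 0.0025], 'ee_pos': [0.4812, -0.1186, 0.421], 'orientation': [0.0024, -0.0115, 0.9999, 0.0087], 'force': [0.2168, 0.2512, 1.0604], 'wrist_torque': [-0.0272, -0.0263, -0.0121], 'gripper_width': 0.0002}
```

View pics/w7.png

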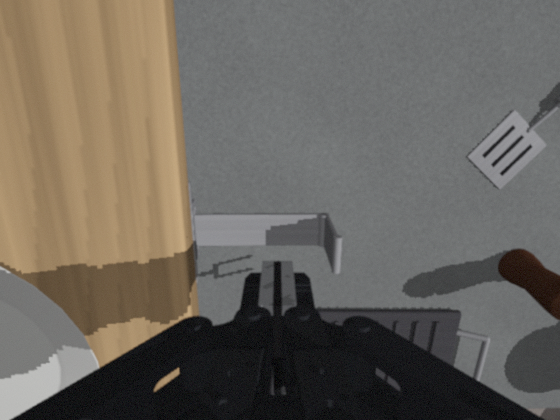

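View pics/s7c.png

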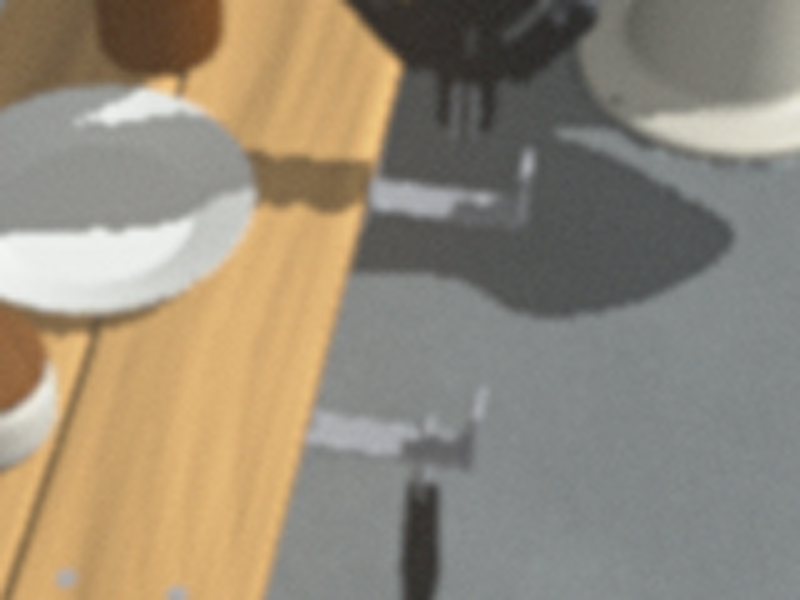

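apply_moves(
  moves=[1,0,0,2.5,0,1,0,0,4.6,0,1,0,0,4.6,0,1,0,0,4.6,0],
)

```text
time: 9.82
ee_pos: [0.4817, -0.1176, 0.3761]
orientation: [0.003, -0.012, 1.0, 0.008]
force: [-0.1, 0.1, 0.0]
gripper_width: 0.0003
```

apply_moves(
  moves=[1,0,0.4,0,0,1,0,0.8,0,0,1,0,1.1,0,0,1,0,1.1,0,0],
)

```text
time: 10.32
ee_pos: [0.4814, -0.1064, 0.3764]
orientation: [0.003, -0.012, 1.0, 0.008]
force: [0.0, 0.0, -0.8]
gripper_width: 0.0003
```

apply_moves(
  moves=[1,0,0.1,0,0,1,0,0.2,0,0,1,0,0.2,0,0],
)

```text
time: 10.7
ee_pos: [0.4814, -0.1043, 0.3763]
orientation: [0.003, -0.012, 1.0, 0.008]
force: [-0.4, 0.8, 0.4]
gripper_width: -0.0001
```

apply_moves(
  moves=[1,0,0.1,0,0,1,0,0.2,0,0,1,0,0.2,0,0],
)

```text
time: 11.08
ee_pos: [0.4813, -0.1026, 0.3764]
orientation: [0.003, -0.012, 1.0, 0.008]
force: [0.3, -2.2, -1.0]
gripper_width: -0.0002
```

apply_moves(
  moves=[1,0,0.1,0,0,1,0,0.15,0,0,1,0,0.15,0,0],
)

```text
time: 11.45
ee_pos: [0.4813, -0.1018, 0.3764]
orientation: [0.003, -0.012, 1.0, 0.007]
force: [-0.7, -5.3, -1.6]
gripper_width: -0.0001
```

apply_moves(
  moves=[1,0,0.15,0,0,1,0,0.22,0,0,1,0,0.22,0,0,1,0,0.22,0,0,1,0,0.22,0,0,1,0,0.22,0,0,1,0,0.22,0,0,1,0,0.22,0,0,1,0,0.22,0,0,1,0,0.22,0,0],
)

```text
time: 12.7
ee_pos: [0.4812, -0.1011, 0.3765]
orientation: [0.003, -0.011, 1.0, 0.005]
force: [-0.4, -8.4, -1.4]
gripper_width: -0.0001
```

```bash
python3 - <<'E'
from h import *
o=env.get_obs();print({k:np.round(v,4).tolist() for k,v in o.items()})
E
```

```text
{'time': 12.7, 'joint_pos': [-0.4593, -0.1047, 1.7231, 0.0121, 1.5224, -2.0528], 'joint_vel': [0.002, -0.0003, 0.0003, 0.0011, -0.0011, 0.0003], 'tau': [4.0436, -30.815, -33.6775, 2.217, 1.0989, 0.0003], 'ee_pos': [0.4812, -0.1011, 0.3765], 'orientation': [0.0031, -0.0111, 0.9999, 0.0052], 'force': [-0.3783, -8.4387, -1.3959], 'wrist_torque': [-1.3116, 0.0169, -0.0212], 'gripper_width': -0.0001}
```

apply_moves(
  moves=[1,0,0.18,0,0,1,0,0.2,0,0,1,0,0.2,0,0,1,0,0.2,0,0,1,0,0.2,0,0,1,0,0.2,0,0,1,0,0.2,0,0,1,0,0.2,0,0,1,0,0.2,0,0,1,0,0.2,0,0],
)

```text
time: 13.95
ee_pos: [0.4811, -0.1007, 0.3765]
orientation: [0.003, -0.01, 1.0, 0.003]
force: [0.3, -10.5, -1.8]
gripper_width: -0.0
```

```bash
python3 - <<'E'
from h import *
o=env.get_obs();print({k:np.round(v,4).tolist() for k,v in o.items()})
E
```

```text
{'time': 13.95, 'joint_pos': [-0.4569, -0.1057, 1.7239, 0.0085, 1.5206, -2.0491], 'joint_vel': [0.0002, -0.0012, -0.0003, -0.0015, 0.0011, 0.001], 'tau': [4.4902, -30.8643, -33.6089, 2.4383, 1.2114, 0.0035], 'ee_pos': [0.4811, -0.1007, 0.3765], 'orientation': [0.0032, -0.0105, 0.9999, 0.0031], 'force': [0.2581, -10.5033, -1.7944], 'wrist_torque': [-1.4322, 0.0345, -0.0305], 'gripper_width': -0.0}
```

apply_moves(
  moves=[1,0,0.16,0,0,1,0,0.16,0,0,1,0,0.16,0,0,1,0,0.16,0,0,1,0,0.16,0,0,1,0,0.16,0,0,1,0,0.16,0,0,1,0,0.16,0,0,1,0,0.16,0,0,1,0,0.16,0,0],
)

```text
time: 15.2
ee_pos: [0.4811, -0.1006, 0.3766]
orientation: [0.003, -0.01, 1.0, 0.001]
force: [-0.4, -8.9, -1.3]
gripper_width: -0.0003
```

```bash
python3 - <<'E'
from h import *
o=env.get_obs();print({k:np.round(v,4).tolist() for k,v in o.items()})
E
```

```text
{'time': 15.2, 'joint_pos': [-0.4551, -0.1064, 1.7245, 0.0052, 1.519, -2.0461], 'joint_vel': [-0.0012, -0.0, -0.0017, 0.0008, 0.002, 0.0006], 'tau': [4.0718, -30.7489, -33.6579, 2.1956, 1.0958, 0.0044], 'ee_pos': [0.4811, -0.1006, 0.3766], 'orientation': [0.0032, -0.01, 0.9999, 0.0013], 'force': [-0.4458, -8.9449, -1.314], 'wrist_torque': [-1.3266, -0.0344, 0.0292], 'gripper_width': -0.0003}
```

apply_moves(
  moves=[1,0,-0.3,0,0,1,0,-0.8,0,0,1,0,-1.3,0,0,1,0,-1.5,0,0,1,0,-1.5,-3,0,1,0,-1.5,-6,0,1,0,-1.5,-8,0,1,0,-1.5,-8,0,1,0,-1.5,-8,0],
)

```text
time: 16.32
ee_pos: [0.4807, -0.1157, 0.4554]
orientation: [0.002, -0.01, 1.0, 0.002]
force: [-0.3, -0.6, 0.1]
gripper_width: -0.0001
```

apply_moves(
  moves=[1,0,5,0,0,1,0,10,0,0,1,0,13,0,0,1,0,13,0,0,1,0,13,0,0,1,0,13,0,0],
)

```text
time: 17.08
ee_pos: [0.4782, 0.0133, 0.4553]
orientation: [0.002, -0.009, 1.0, 0.002]
force: [0.2, 0.2, -0.4]
gripper_width: -0.0
```

```bash
python3 - <<'E'
from h import *
d=get_image("wrist"); cv2.imwrite("pics/w8.png",d["image"][:,:,::-1]);np.save("w8.npy",d,allow_pickle=True)
cv2.imwrite("pics/w8c.png",cv2.resize(d["image"][150:350,:280,::-1],None,fx=2.85,fy=2.85,interpolation=cv2.INTER_CUBIC))
d=get_image("scene");cv2.imwrite("pics/s8.png",d["image"][:,:,::-1]);cv2.imwrite("pics/s8c.png",cv2.resize(d["image"][90:300,150:350,::-1],None,fx=2.85,fy=2.85,interpolation=cv2.INTER_CUBIC))
o=env.get_obs();print({k:np.round(v,4).tolist() for k,v in o.items()})
E
```

```text
{'time': 17.175, 'joint_pos': [-0.2275, -0.1541, 1.6156, 0.0045, 1.6765, -1.8163], 'joint_vel': [0.0041, -0.0014, -0.0011, 0.0017, -0.0006, 0.0015], 'tau': [0.0768, -28.2035, -34.4271, 0.0201, -0.0139, -0.0031], 'ee_pos': [0.4782, 0.0134, 0.4556], 'orientation': [0.0023, -0.0092, 1.0, 0.0018], 'force': [1.2002, -0.2985, -0.3189], 'wrist_torque': [-0.0013, -0.0142, -0.0478], 'gripper_width': -0.0}
```

View pics/w8c.png

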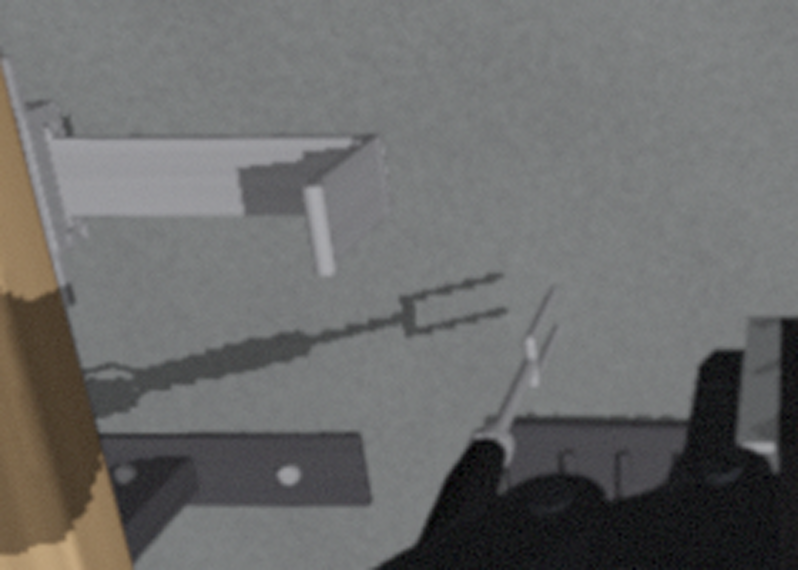

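View pics/s8c.png

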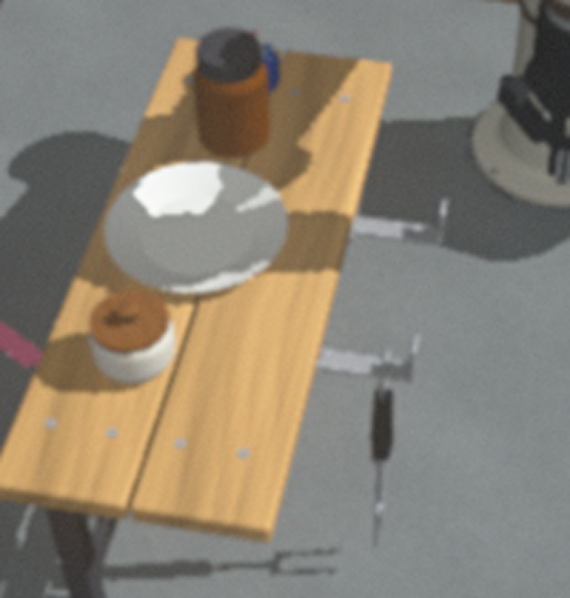

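```bash
python3 - <<'E'
from h import *
d=np.load("w8.npy",allow_pickle=True).item()
f=lambda x,y:((x+.5)/2.85-.5,(y+.5)/2.85-.5+150)
print(plane(d,[f(305,187),f(324,187),f(335,274),f(320,275)],.3275).round(4))
print(plane(d,[f(5,60),f(131,570)],.30).round(4))
E
```

```text
[[ 0.4709 -0.0877  0.3275]
 [ 0.4708 -0.0837  0.3275]
 [ 0.4908 -0.0839  0.3275]
 [ 0.4911 -0.0872  0.3275]]
[[ 0.4512 -0.167   0.3   ]
 [ 0.5944 -0.1654  0.3   ]]
```

```bash
python3 - <<'E'
from h import *
d=get_image("scene")
f=lambda x,y:((x+.5)/2.85-.5+150,(y+.5)/2.85-.5+90)
print(plane(d,[f(444,202),f(417,337),f(392,63),f(272,528)],[.3275,.3275,.32,.32]).round(4))
cv2.imwrite("pics/s9c.png",cv2.resize(d["image"][150:240,240:340,::-1],None,fx=6,fy=6,interpolation=cv2.INTER_CUBIC))
E
```

```text
[[ 0.4686 -0.0856  0.3275]
 [ 0.6309 -0.0818  0.3275]
 [ 0.2744 -0.1686  0.32  ]
 [ 0.8313 -0.1552  0.32  ]]
```

View pics/s9c.png

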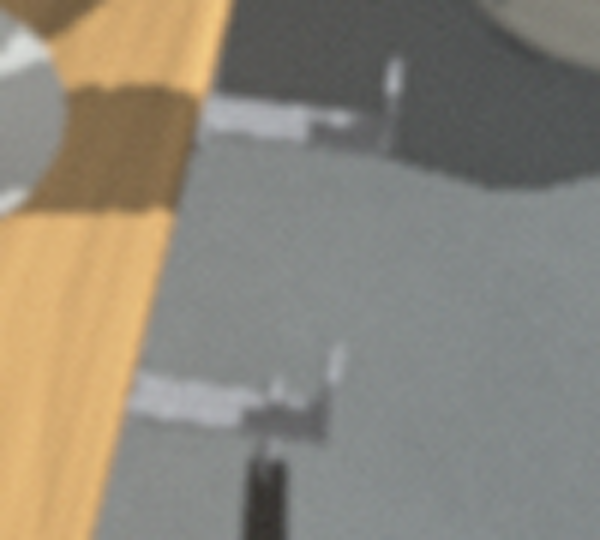

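View pics/s8.png

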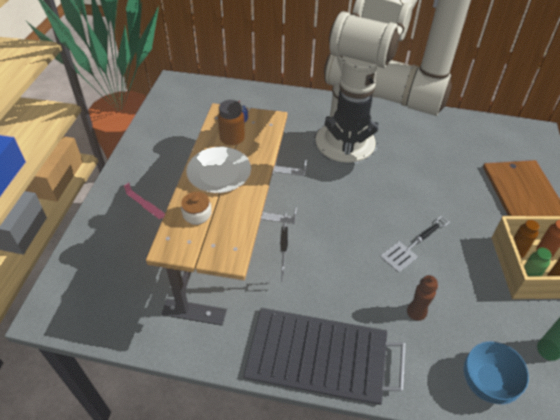

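```bash
python3 -c "
from workcell import env
print(env.finish_job())"
```

```text
the job is handed in; nothing more can be done
None
```

The empty hook is pushed fully home, its catch held a pull of about 10 N, and the job is handed in with the gripper clear of everything.

- **Push:** I pushed the lip with closed fingertips. The highest force I read was about 16 N, then it fell to zero as the catch drew the hook in. A gentle push afterwards met the stiff end stop at about 7 N.
- **Pull:** From behind the lip I pulled straight out. The readings were 8.4, 10.5 and 8.9 N, taken over the last 2.5 s of the pull. The catch held: at full pull the fingers stood about 2 mm beyond first contact.
- **Last checks:** In the scene picture both lips stand equally far out from the shelf, to within about 1 mm. The fork is hanging, and the jar, plate, salt cellar, spatula and mill look unmoved. The timer is mostly hidden behind the jar, so I only saw part of it. I compared these by eye and did not measure them.
- **One disagreement:** The wrist camera put the lip about 81 mm out from the shelf edge, against the nominal 78 mm. I put this down to the 2 mm calibration and my reading of the edge, because the stop contact and the comparison with the other hook both say home.

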